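# Stack the test sieves on their base

### The arm

A 6-joint arm with a two-finger parallel gripper is mounted at the origin on a cart in front of the work surface, level with it; the furniture and walls round the work are solid. World frame = base frame: x ahead of the robot, y to its left, z up, the work surface at z = 0. Lengths are in m, angles in degrees, forces in N, time in s.
With the tool pointing down it reaches from about 0.25 to 0.725 m from the base axis. Payload 9.7 kg.
Tool frame: the origin (TCP) lies midway between the tips of the shut fingers; the grasp point (between the pads) lies env.tcp_to_grasp behind it (env.tcp_to_grasp is the distance from the TCP to the grasp point, in m); z points along the fingers, y is the direction in which the jaws open and shut (so a half turn about z gives the same grasp; the last joint's range is limited). The gripper opens to 85 mm and grips with 20 to 120 N. Pads are 22 mm wide; open, the fingers measure 114 mm over their backs; the gripper's body (76 mm by 85 mm) begins 54 mm behind the grasp point. The pads swing forward as they close: fully open they stand 13 mm farther back than shut.
Start: joints at [-69.844, 4.979, 10.078, 95.1, 0, 90], TCP at [0.19, -0.516, 0.231] pointing down, gripper open.
Joint ranges: [-179.16, 179.16], [-48.56, 103.87], [-65.8, 70.77], [-126.05, 130.52], [-82.76, 87.17], [-180, 180]. Speed limits (degrees/s): [127.2, 127.2, 147.25, 180, 180, 180].

### API

Orientations are given as a 3x3 rotation matrix whose columns are the frame's x, y, z axes.
In Python, from rig import env gives the robot as it stands.
- The arm moves only by the shell command python3 -m handwheel 'ROWS' [FORCE]. ROWS is JSON, a list of rows, each an object with "grip": the opening, from 0 (shut) to 1 (fully open); "dp": the shift along the tool's x, y, z in m, a list of three; "yaw": the turn about the tool's z in degrees. In form: [{"grip": grip, "dp": [tx, ty, tz], "yaw": yaw}, ...]. A call has 1 to 10 rows; each row is the pose to reach, as a shift and turn from the pose commanded when the call began, along the tool's axes at that moment; what a row does not reach only later rows make up. A row lasts 1/10 s, in which the tool goes at most 50 mm and 8.59 degrees, less where a joint would pass 70% of its speed; a pose out of reach is approached as far as the arm can. A call with a gripper value outside its range is refused whole. The fingers move at their own pace and stop on an object; FORCE is the grip in N (left out, the last holds). Time passes only in rows, so rows that repeat a pose let the fingers close. It gives the time, the measured TCP pose, the force and the opening at its end, in the units of the state.
- env.sense(): the state, without advancing time (a new reading comes with each control period).
- env.snapshot(name): name is "scene" or "top" or "wrist"; returns a dict with "pixels" (420x560x3 uint8, red, green, blue), "intrinsics" (3x3 intrinsics, pixels), "dist" ([k1, k2, p1, p2, k3] as OpenCV has them; the pictures are not rectified), "R" (3x3) and "t" (3): a world point X has camera coordinates R X + t; the wrist camera has in their place "tool_from_camera" (4x4, takes a point from camera to tool coordinates, whose origin is the TCP and whose axes are the flange's). Camera axes: x right, y down, z forward; pixel columns grow to the right and rows downward; lengths in m; the calibration is good to about 2 mm. A picture is of the moment at which its call begins: read the wrist's pose just before it. There is no depth.
- env.sign_off(): hands the job in, once; it reports no verdict.
Trained networks look in a picture, given as the dict that the camera call returned (one of the last four; its "shot" number tells which), for a name from the list of things; names that differ only in an ending like _2 or _b are one class to them, and where a whole thing is asked for, a point or a joint stands for the part that bears it (a point fixed in the world has none). Each returns a list of dicts, best first, with "p" (0 to 1); they miss things now and then, are a little off and sometimes report something else, mostly with a low value. They report only what shows in the picture. A call takes as long as a camera call.
- env.find_in(picture, name): "position" ([column, row] in pixels, amid what is visible of it).
- env.masks_of(picture, name): "mask" (420x560 bool, what is visible of it) and "position" ([column, row] in pixels, amid what is visible of it).
- env.spot_point(picture, name): "position" ([column, row] in pixels: a listed point, or the origin of a listed thing).
The state is a dict: "time": time; "q": joint angles; "qvel": joint speeds; "joint_efforts": joint torques, N m; "position": TCP position; "ee_rot": TCP orientation; "ft_force": force on the tool from outside, world axes, zero at the start; "wrist_torque": the same for the moment, N m; "width": opening from 0.0 (shut) to 1.0 (fully open).
Only numpy, scipy, OpenCV 4.12 (cv2) and the standard library are available. Lean on these libraries where they do the work, as an engineer would, in place of code of your own. Each camera call takes 0.05 s, during which the arm holds its last target. There are 200 camera calls.

### The job

Build up the small test sieve stack on the round grey base, one part at a time from the bottom: first the pan with the plain floor, on it the sieve with the many fine holes, then the taller sieve with the few big holes, and last the cover with the black knob. Seat every part fully down in the one below, upright, and leave the beaker, the tape roll and the petri dish where they are.

Things in the scene. Friction and masses are not known exactly. Their poses are not given: they have to be found in the camera images.
- pan_centre (a point): The pan: plain floor, no holes, 42 mm high, 0.11 kg. Steel, 60 mm across. Spigot underneath 10 mm high, tapering 47 to 38 mm; above it the shoulder, then the wall, outside bevelled to 56 mm over the top 8 mm; mouth 50 mm. Its shoulder rests on the rim below when seated; fingers reaching lower pass beside that part, so grip high. Point: on the axis, 21 mm above the underside; z up.
- fine_sieve_centre (a point): Fine sieve: well over 100 tiny dark holes in its floor, 46 mm high, 0.11 kg. Steel, 60 mm across. Spigot underneath 10 mm high, tapering 47 to 38 mm; above it the shoulder, then the wall, outside bevelled to 56 mm over the top 8 mm; mouth 50 mm. Its shoulder rests on the rim below when seated; fingers reaching lower pass beside that part, so grip high. Point: on the axis, 23 mm above the underside; z up.
- coarse_sieve_centre (a point): Coarse sieve, tallest: 7 big dark holes, 58 mm high, 0.13 kg. Steel, 60 mm across. Spigot underneath 10 mm high, tapering 47 to 38 mm; above it the shoulder, then the wall, outside bevelled to 56 mm over the top 8 mm; mouth 50 mm. Its shoulder rests on the rim below when seated; fingers reaching lower pass beside that part, so grip high. Point: on the axis, 29 mm above the underside; z up.
- cover_centre (a point): Cover: steel disc, 60 mm across, 8 mm thick, 0.10 kg, with a black knob. Spigot underneath 10 mm high, tapering 47 to 38 mm; the disc's underside rests on the rim below when seated. Knob 21 mm across from 30 to 47 mm above the spigot's underside, narrower below; 47 mm is the full height. Point: on the axis in the knob, 35 mm above the underside; z up.
- seat (a point): The base: round grey block, 104 mm diameter, 28 mm high, fixed to the table, with a steel seat ring on top, 57 mm outside, 50 mm inside, its rim 41 mm above the table. Point at the centre of the ring's rim; z up. The pan's spigot goes into the ring and its shoulder rests on the rim.
- beaker_centre (a point): Bystander: open cream plastic beaker, 71 mm diameter, 78 mm high; its centre, 39 mm above its underside.
- tape_centre (a point): Bystander: roll of tape lying flat, 100 mm diameter, 25 mm high; its centre.
- petri_centre (a point): Bystander: covered petri dish, 61 mm diameter, 16 mm high; its centre.

How it is judged:
By the outcome, as a careful person would: the job done as asked, in the order asked, and still so for the second after the job is handed in, with the robot touching nothing.
It also fails if it takes over 96 s, if anything falls off the work surface, if the arm or the gripper's body presses on something with over 40 N, if the wrist force passes 120 N, or if a joint passes its speed limit or range.

## Working session

There is one attempt and no reset: what is moved stays moved. The work goes in short steps, Python scripts to look and compute and a shell command to move; the robot and the scene stay as the last step left them, time stands still between calls to the robot, and variables do not carry over. Pictures are saved under pics/ and viewed, about 12 in all and at most 16, crops included, and the job is handed in when it is done.

```bash
ls; mkdir -p pics
cat > h.py <<'E'
import numpy as np, cv2
from rig import env
def snap(cam,fn=None):
    s=env.sense(); p=env.snapshot(cam)
    if fn: cv2.imwrite('pics/'+fn,cv2.cvtColor(p['pixels'],cv2.COLOR_RGB2BGR))
    if cam=='wrist':
        T=np.eye(4);T[:3,:3]=s['ee_rot'];T[:3,3]=s['position']
        M=T@np.array(p['tool_from_camera']); C=M[:3,3]; Rw=M[:3,:3]
    else:
        R=np.array(p['R']);Rw=R.T;C=-R.T@np.array(p['t'])
    p['Rw']=Rw;p['C']=C
    return p
def ray(p,px):
    u=cv2.undistortPoints(np.array([[px]],float),np.array(p['intrinsics'],float),np.array(p['dist'],float))[0,0]
    return p['Rw']@np.array([u[0],u[1],1.])
def at(p,px,z):
    d=ray(p,px);return p['C']+d*(z-p['C'][2])/d[2]
def proj(p,X):
    R=p['Rw'].T;t=-R@p['C']
    return cv2.projectPoints(np.array(X,float).reshape(-1,1,3),cv2.Rodrigues(R)[0],t,np.array(p['intrinsics'],float),np.array(p['dist'],float))[0][:,0]
Z=dict(pan_centre=.021,fine_sieve_centre=.023,coarse_sieve_centre=.029,cover_centre=.035,seat=.041,beaker_centre=.039,tape_centre=.0125,petri_centre=.008)
E
python3 - <<'E'
from h import *
np.set_printoptions(precision=4,suppress=True)
s=env.sense();print(s['time'],s['position'],s['ee_rot'],env.tcp_to_grasp,s['width'])
for c in ['top','scene']:
    p=snap(c,c+'0.png');print(c,p['C'])
    for n in Z:
        for r in env.spot_point(p,n)[:3]: print(n,round(r['p'],2),np.round(r['position'],1),at(p,r['position'],Z[n])[:2])
E
```

```text
pics
0.0 [ 0.1894 -0.5161  0.2306] [[ 0.9388  0.3446 -0.0004]
 [ 0.3446 -0.9388  0.0013]
 [ 0.     -0.0013 -1.    ]] 0.0187 1.0025673968637587
top [ 0.3725 -0.0035  1.0328]
pan_centre 0.88 [298.5 184.2] [ 0.601  -0.0172]
fine_sieve_centre 0.72 [161.4 243.2] [0.4509 0.3083]
coarse_sieve_centre 0.74 [406.4 250.3] [ 0.4444 -0.2736]
cover_centre 0.95 [250.2 251.4] [0.435  0.0936]
seat 0.72 [325.3 254.1] [ 0.4316 -0.0816]
beaker_centre 0.87 [367.2 176.5] [ 0.6187 -0.1814]
tape_centre 0.87 [244.4 169.3] [0.6384 0.1169]
tape_centre 0.65 [299.8 188.2] [ 0.5929 -0.0207]
petri_centre 0.94 [209.  214.2] [0.5253 0.2001]
scene [0.0727 0.862  0.7313]
pan_centre 0.74 [253.7 228.2] [0.5955 0.0009]
fine_sieve_centre 0.71 [239.7 343.1] [0.4462 0.3171]
coarse_sieve_centre 0.57 [361.9 183.2] [ 0.4391 -0.2777]
coarse_sieve_centre 0.56 [238.1 298. ] [0.5042 0.2233]
coarse_sieve_centre 0.16 [256.6 225.7] [ 0.5884 -0.0007]
cover_centre 0.9 [299.8 262.3] [0.442  0.0821]
seat 0.81 [334.5 217.1] [ 0.4375 -0.0906]
beaker_centre 0.96 [283.5 182.9] [ 0.6108 -0.1795]
tape_centre 0.62 [301.1 261.1] [0.4532 0.0521]
tape_centre 0.57 [211.  255.3] [0.6354 0.1179]
petri_centre 0.9 [239.5 297.2] [0.5158 0.201 ]
```

View pics/top0.png

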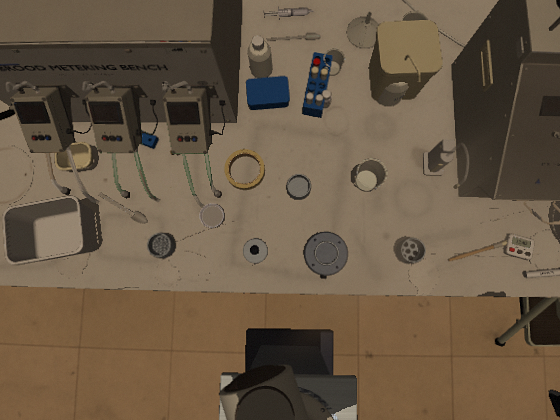

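View pics/scene0.png

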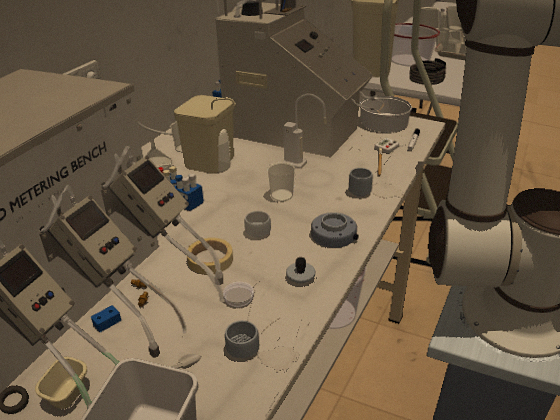

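Top picture: pan at (298,186), fine sieve (161,244), coarse sieve (408,250), cover (255,250), base (326,253). The bystanders are beaker (368,177), tape (245,169) and petri dish (211,215). I'll fly over the pan and turn the tool parallel to the world axes.

```bash
R='{"grip":1,"dp":[0.52,-0.32,0],"yaw":20.2}'
python3 -m handwheel '[{"grip":1,"dp":[0.52,-0.32,0],"yaw":20.2},{"grip":1,"dp":[0.52,-0.32,0],"yaw":20.2},{"grip":1,"dp":[0.52,-0.32,0],"yaw":20.2},{"grip":1,"dp":[0.52,-0.32,0],"yaw":20.2},{"grip":1,"dp":[0.52,-0.32,0],"yaw":20.2},{"grip":1,"dp":[0.52,-0.32,0],"yaw":20.2},{"grip":1,"dp":[0.52,-0.32,0],"yaw":20.2},{"grip":1,"dp":[0.52,-0.32,0],"yaw":20.2},{"grip":1,"dp":[0.52,-0.32,0],"yaw":20.2},{"grip":1,"dp":[0.52,-0.32,0],"yaw":20.2}]' 60
python3 -m handwheel '[{"grip":1,"dp":[0,0,0],"yaw":0},{"grip":1,"dp":[0,0,0],"yaw":0}]'
python3 - <<'E'
from h import *
np.set_printoptions(precision=4,suppress=True)
s=env.sense();print(s['time'],s['position'],s['ee_rot'],s['ft_force'])
p=snap('wrist','w1.png');print(np.array(p['tool_from_camera']))
for n in Z:
    for r in env.spot_point(p,n)[:2]: print(n,round(r['p'],2),np.round(r['position'],1),at(p,r['position'],Z[n])[:2])
E
```

```text
time: 1.9
position: [0.4962, -0.1265, 0.2316]
ee_rot: [[1.0, -0.001, 0.001], [-0.001, -1.0, -0.0], [0.001, 0.0, -1.0]]
ft_force: [0.0, -1.4, 0.8]
width: 0.999
time: 2.1
position: [0.4956, -0.1274, 0.231]
ee_rot: [[1.0, 0.002, -0.001], [0.002, -1.0, 0.0], [-0.001, -0.0, -1.0]]
ft_force: [-0.2, -0.9, 0.2]
width: 0.999
2.1 [ 0.4956 -0.1274  0.231 ] [[ 1.      0.002  -0.0007]
 [ 0.002  -1.      0.    ]
 [-0.0007 -0.     -1.    ]] [-0.2272 -0.8697  0.1551]
[[ 0.0007 -0.9565 -0.2916  0.0743]
 [ 1.      0.0006  0.0005  0.0004]
 [-0.0003 -0.2916  0.9565 -0.1441]
 [ 0.      0.      0.      1.    ]]
pan_centre 0.78 [151.7  64.7] [ 0.5973 -0.0191]
fine_sieve_centre 0.67 [423.3 223.1] [ 0.4478 -0.2811]
coarse_sieve_centre 0.69 [425.5 223.7] [ 0.4492 -0.2807]
cover_centre 0.62 [ 59.4 234.3] [0.4392 0.0828]
seat 0.7 [226.  243.4] [ 0.4327 -0.083 ]
beaker_centre 0.72 [344.7  35.5] [ 0.6191 -0.1882]
beaker_centre 0.65 [148.4  66.8] [ 0.5942 -0.0217]
```

```bash
python3 -m handwheel '[{"grip":1,"dp":[0.101,-0.11,0.05],"yaw":0},{"grip":1,"dp":[0.101,-0.11,0.05],"yaw":0},{"grip":1,"dp":[0.101,-0.11,0.05],"yaw":0},{"grip":1,"dp":[0.101,-0.11,0.05],"yaw":0},{"grip":1,"dp":[0.101,-0.11,0.05],"yaw":0},{"grip":1,"dp":[0.101,-0.11,0.05],"yaw":0}]'
python3 - <<'E'
from h import *
np.set_printoptions(precision=4,suppress=True)
s=env.sense();print(s['time'],s['position'])
p=snap('wrist','w2.png')
n='pan_centre'
for r in env.spot_point(p,n)[:2]: print(n,round(r['p'],2),np.round(r['position'],1),at(p,r['position'],Z[n])[:2])
for r in env.masks_of(p,n)[:1]:
    c=max(cv2.findContours(r['mask'].astype(np.uint8),0,2)[0],key=cv2.contourArea)
    print(cv2.fitEllipse(c), at(p,cv2.fitEllipse(c)[0],.021), r['p'])
E
```

```text
time: 3.15
position: [0.5959, -0.0192, 0.1818]
ee_rot: [[1.0, -0.001, 0.0], [-0.001, -1.0, -0.0], [0.0, 0.0, -1.0]]
ft_force: [-0.1, -0.8, 0.7]
width: 0.999
3.15 [ 0.5959 -0.0192  0.1818]
pan_centre 0.75 [339.8 358.9] [ 0.422  -0.0866]
pan_centre 0.7 [269.2 191.5] [ 0.5928 -0.0172]
((268.8431396484375, 189.91819763183594), (72.30620574951172, 76.51124572753906), 0.9698371291160583) [ 0.5942 -0.0169  0.021 ] 0.71
```

View pics/w2.png

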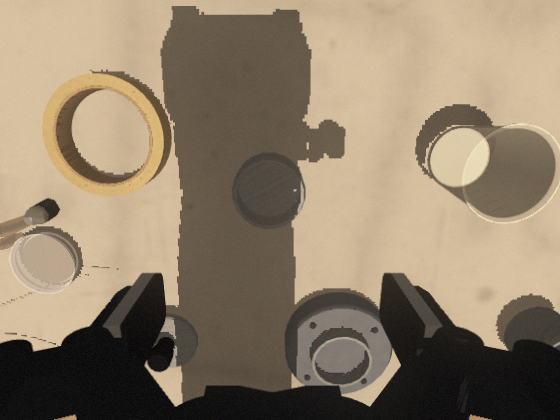

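View pics/w1.png

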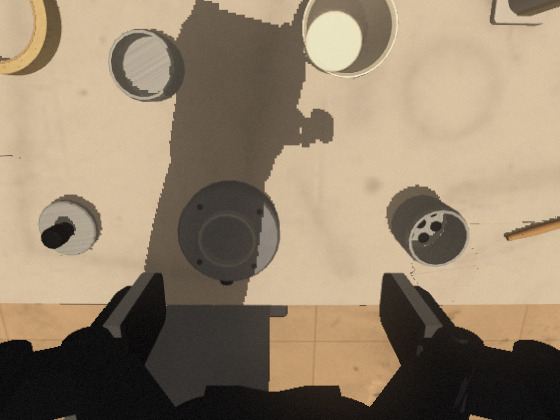

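w1/w2: the pan is at (269,190) in w2, and the seat ring is around (227,240) in w1 with the cover at lower left and coarse sieve at lower right. Next I descend on the pan and grip it.

```bash
cat >> h.py <<'E'
H=dict(pan_centre=.042,fine_sieve_centre=.046,coarse_sieve_centre=.058)
def hullc(pts): return np.array(cv2.fitEllipse(cv2.convexHull(np.array(pts,np.float32)))[0])
def circ(x,y,z,r,n=60):
    a=np.linspace(0,2*np.pi,n,False); return np.c_[x+r*np.cos(a),y+r*np.sin(a),np.full(n,z)]
def est(p,n,z0=0,near=None):
    best=None
    for r in env.masks_of(p,n):
        c=max(cv2.findContours(r['mask'].astype(np.uint8),0,1)[0],key=cv2.contourArea)
        if len(c)<20: continue
        h=cv2.convexHull(c).reshape(-1,2); cen=hullc(h)
        if n=='cover_centre': prof=[(.010,.03),(.018,.03)]
        else: prof=[(.010,.03),(H[n]-.008,.03),(H[n],.028),(0,.019)]
        X=at(p,cen,.025+z0)[:2].copy()
        f=lambda X:hullc(proj(p,np.vstack([circ(X[0],X[1],z+z0,rr) for z,rr in prof])))
        for _ in range(5):
            J=np.c_[(f(X+[.002,0])-f(X))/.002,(f(X+[0,.002])-f(X))/.002]
            X=X+np.linalg.solve(J,cen-f(X))
        print(n,round(r['p'],2),np.round(cen,1),np.round(X,4),cv2.boundingRect(c),'sil',np.round(cv2.fitEllipse(cv2.convexHull(proj(p,np.vstack([circ(X[0],X[1],z+z0,rr) for z,rr in prof])).astype(np.float32)))[1],1),np.round(cv2.fitEllipse(h)[1],1))
E
python3 -c "
from h import *
p=snap('wrist');est(p,'pan_centre')"
python3 -m handwheel '[{"grip":1,"dp":[-0.002,-0.002,0.05],"yaw":0},{"grip":1,"dp":[-0.002,-0.002,0.1],"yaw":0},{"grip":1,"dp":[-0.002,-0.002,0.14],"yaw":0},{"grip":1,"dp":[-0.002,-0.002,0.14],"yaw":0}]'
```

```text
pan_centre 0.86 [268.5 190. ] [ 0.5954 -0.0171] (232, 152, 73, 77) sil [73.  76.5] [73.7 77. ]
time: 3.8
position: [0.5905, -0.0169, 0.0359]
ee_rot: [[1.0, -0.001, -0.009], [-0.001, -1.0, 0.0], [-0.009, -0.0, -1.0]]
ft_force: [-0.2, -0.4, -0.4]
width: 1.001
```

```bash
python3 -m handwheel '[{"grip":1,"dp":[0.001,0,0.03],"yaw":0},{"grip":1,"dp":[0.001,0,0.04],"yaw":0},{"grip":1,"dp":[0.001,0,0.04],"yaw":0},{"grip":0,"dp":[0.001,0,0.04],"yaw":0},{"grip":0,"dp":[0.001,0,0.04],"yaw":0},{"grip":0,"dp":[0.001,0,0.04],"yaw":0},{"grip":0,"dp":[0.001,0,0.04],"yaw":0},{"grip":0,"dp":[0.001,0,0.04],"yaw":0},{"grip":0,"dp":[0.001,0,0.04],"yaw":0}]' 50
```

```text
time: 4.7
position: [0.5966, -0.0166, 0.0039]
ee_rot: [[1.0, -0.001, 0.003], [-0.001, -1.0, -0.0], [0.003, 0.0, -1.0]]
ft_force: [-0.8, 0.1, 6.9]
width: 0.685
```

```bash
python3 -m handwheel '[{"grip":0,"dp":[0,0,-0.05],"yaw":0},{"grip":0,"dp":[0,0,-0.1],"yaw":0},{"grip":0,"dp":[-0.05,0.02,-0.13],"yaw":0},{"grip":0,"dp":[-0.2,0.066,-0.14],"yaw":0},{"grip":0,"dp":[-0.2,0.066,-0.14],"yaw":0},{"grip":0,"dp":[-0.2,0.066,-0.14],"yaw":0},{"grip":0,"dp":[-0.2,0.066,-0.14],"yaw":0},{"grip":0,"dp":[-0.2,0.066,-0.14],"yaw":0},{"grip":0,"dp":[-0.2,0.066,-0.14],"yaw":0},{"grip":0,"dp":[-0.2,0.066,-0.14],"yaw":0}]'
python3 - <<'E'
from h import *
import pickle
s=env.sense();print(s['time'],s['position'],s['ft_force'])
p=snap('wrist','w3.png');pickle.dump({k:p[k] for k in ('Rw','C','intrinsics','dist','pixels')},open('w3.pkl','wb'))
for r in env.spot_point(p,'seat')[:2]: print(round(r['p'],2),np.round(r['position'],1),at(p,r['position'],.041)[:2])
est(p,'pan_centre',s['position'][2]-.0039)
g=cv2.cvtColor(p['pixels'],cv2.COLOR_RGB2BGR)
x,y=s['position'][0],-.084
c=np.array(proj(p,[[.433,-.084,.041]])[0]);print(c)
x0,y0=int(max(0,min(420,c[0]-70))),int(max(0,min(315,c[1]-52)))
cv2.imwrite('pics/w3c.png',cv2.resize(g[y0:y0+105,x0:x0+140],None,fx=5,fy=5,interpolation=cv2.INTER_CUBIC))
print(x0,y0)
E
```

```text
time: 5.7
position: [0.3961, -0.0822, 0.1417]
ee_rot: [[1.0, -0.0, 0.001], [-0.0, -1.0, -0.0], [0.001, 0.0, -1.0]]
ft_force: [0.2, 0.4, -1.8]
width: 0.685
5.7 [ 0.39605299 -0.08222283  0.14167438] [ 0.20504172  0.38358838 -1.80696617]
0.94 [271.7 152.5] [ 0.43488412 -0.08236939]
pan_centre 0.82 [272.6 310.2] [ 0.3947 -0.0828] (188, 219, 169, 173) sil [170.7 183. ] [172.9 180.5]
[274.15568586 155.3382171 ]
204 103
```

View pics/w3.png

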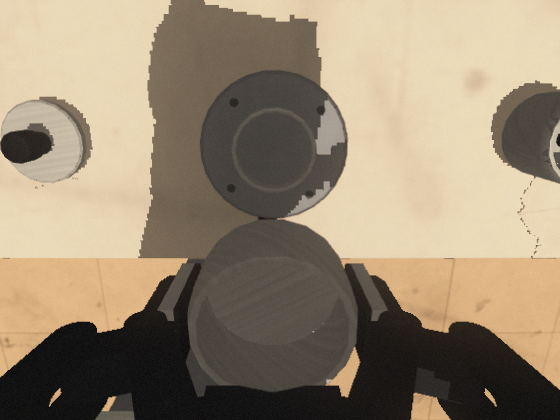

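Run:
```python
from h import *
import pickle
p=pickle.load(open('w3.pkl','rb'))
g=cv2.GaussianBlur(cv2.cvtColor(p['pixels'],cv2.COLOR_RGB2GRAY),(0,0),1.2).astype(np.float32)
def score(x,y,cs):
    s=0
    for z,r in cs:
        a,b=[cv2.remap(g,proj(p,circ(x,y,z,r+d,120)).astype(np.float32).reshape(1,-1,2),None,cv2.INTER_LINEAR) for d in(-.0008,.0008)]
        s+=np.minimum(abs(a-b),15).mean()
    return s
for nm,cs in dict(ring=[(.041,.0285),(.041,.025)],outer=[(.041,.0285)],base=[(.028,.052)],all=[(.041,.0285),(.041,.025),(.028,.052)]).items():
    b=max((score(x,y,cs),x,y) for x in np.arange(.424,.444,.0005) for y in np.arange(-.094,-.072,.0005))
    print(nm,np.round(b,4))
b=cv2.cvtColor(p['pixels'],cv2.COLOR_RGB2BGR)[50:240,180:370]
b=cv2.resize(b,None,fx=3,fy=3,interpolation=cv2.INTER_CUBIC)
cv2.imwrite('pics/ring.png',b)
```

```text
ring [18.5778  0.436  -0.0835]
outer [ 9.1968  0.436  -0.084 ]
base [14.7236  0.4355 -0.0845]
all [33.0712  0.436  -0.0835]
```

View pics/ring.png

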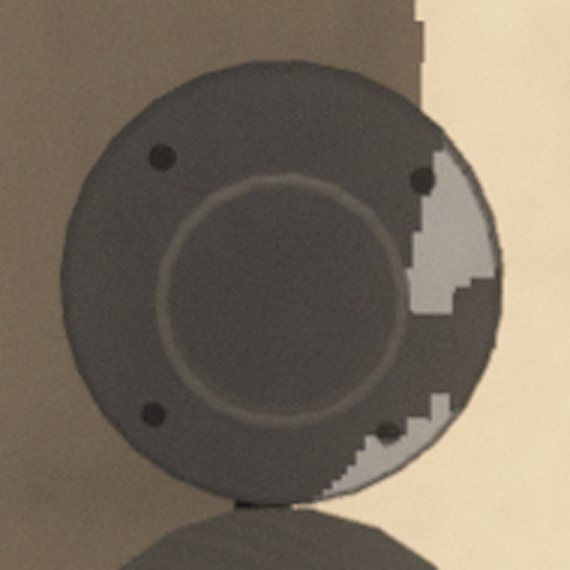

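Crop: the ring centre fits at (0.436, -0.084) m. The pan in hand, measured in the same picture, gives a relative shift of +0.041 m in x and +0.001 m in tool y.

```bash
python3 -m handwheel '[{"grip":0,"dp":[0.041,0.001,0.0],"yaw":0},{"grip":0,"dp":[0.041,0.001,0.04],"yaw":0},{"grip":0,"dp":[0.041,0.001,0.08],"yaw":0},{"grip":0,"dp":[0.041,0.001,0.085],"yaw":0},{"grip":0,"dp":[0.041,0.001,0.09],"yaw":0},{"grip":0,"dp":[0.041,0.001,0.094],"yaw":0},{"grip":0,"dp":[0.041,0.001,0.098],"yaw":0},{"grip":0,"dp":[0.041,0.001,0.1],"yaw":0}]'
python3 -m handwheel '[{"grip":0,"dp":[0,0,0.002],"yaw":0},{"grip":0,"dp":[0,0,0.004],"yaw":0}]'
python3 -m handwheel '[{"grip":0,"dp":[0,0,0.002],"yaw":0},{"grip":0,"dp":[0,0,0.003],"yaw":0}]'
```

```text
time: 6.65
position: [0.4369, -0.0835, 0.0422]
ee_rot: [[1.0, -0.001, 0.002], [-0.001, -1.0, -0.0], [0.002, 0.0, -1.0]]
ft_force: [-0.5, 0.8, -1.3]
width: 0.686
time: 6.85
position: [0.4365, -0.0835, 0.0376]
ee_rot: [[1.0, -0.001, 0.001], [-0.001, -1.0, -0.0], [0.001, 0.0, -1.0]]
ft_force: [0.4, -0.2, -1.1]
width: 0.684
time: 7.05
position: [0.4363, -0.0834, 0.0348]
ee_rot: [[1.0, -0.001, 0.0], [-0.001, -1.0, -0.0], [0.0, 0.0, -1.0]]
ft_force: [-4.4, 0.7, 11.4]
width: 0.688
```

```bash
python3 -m handwheel '[{"grip":0,"dp":[-0.0005,0,0.001],"yaw":0},{"grip":0,"dp":[-0.0005,0,0.001],"yaw":0}]'
python3 -m handwheel '[{"grip":1,"dp":[0,0,0],"yaw":0},{"grip":1,"dp":[0,0,0],"yaw":0},{"grip":1,"dp":[0,0,0],"yaw":0},{"grip":1,"dp":[0,0,0],"yaw":0},{"grip":1,"dp":[0,0,-0.05],"yaw":0},{"grip":1,"dp":[0,0,-0.1],"yaw":0},{"grip":1,"dp":[-0.045,0,-0.13],"yaw":0},{"grip":1,"dp":[-0.045,0,-0.13],"yaw":0}]'
python3 - <<'E'
from h import *
import pickle
s=env.sense();print(s['time'],s['position'],s['ft_force'])
p=snap('wrist','w4.png')
est(p,'pan_centre',.031); est(p,'fine_sieve_centre',0)
E
```

```text
time: 7.25
position: [0.4363, -0.0834, 0.0347]
ee_rot: [[1.0, -0.001, 0.002], [-0.001, -1.0, -0.0], [0.002, 0.0, -1.0]]
ft_force: [-2.7, 1.7, 10.5]
width: 0.684
time: 8.05
position: [0.3899, -0.0836, 0.1675]
ee_rot: [[1.0, -0.001, 0.005], [-0.001, -1.0, -0.001], [0.005, 0.001, -1.0]]
ft_force: [0.6, -1.1, -0.4]
width: 0.998
8.05 [ 0.38986139 -0.0835551   0.16752454] [ 0.60134741 -1.08663304 -0.44049233]
pan_centre 0.67 [271.9 141.3] [ 0.4352 -0.084 ] (227, 97, 91, 90) sil [90.5 91.3] [89.7 90.3]
```

View pics/w4.png

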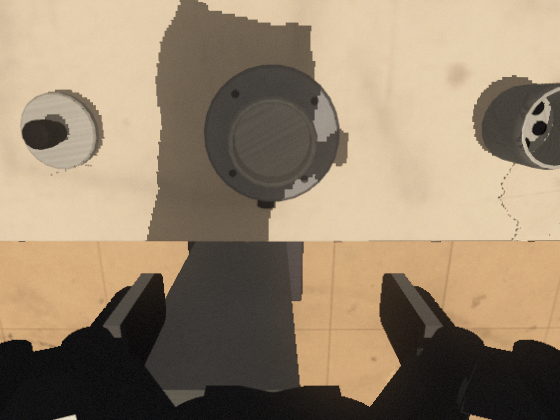

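w4: the pan sits concentric in the base (272,141), level, and the silhouette size matches the seated height. Now the fine sieve.

```bash
python3 -m handwheel '[{"grip":1,"dp":[0.05,-0.393,0],"yaw":0},{"grip":1,"dp":[0.05,-0.393,0],"yaw":0},{"grip":1,"dp":[0.05,-0.393,0],"yaw":0},{"grip":1,"dp":[0.05,-0.393,0],"yaw":0},{"grip":1,"dp":[0.05,-0.393,0],"yaw":0},{"grip":1,"dp":[0.05,-0.393,0],"yaw":0},{"grip":1,"dp":[0.05,-0.393,0],"yaw":0},{"grip":1,"dp":[0.05,-0.393,0],"yaw":0},{"grip":1,"dp":[0.05,-0.393,0],"yaw":0},{"grip":1,"dp":[0.05,-0.393,0],"yaw":0}]'
python3 -m handwheel '[{"grip":1,"dp":[0,0,0],"yaw":0},{"grip":1,"dp":[0,0,0],"yaw":0}]'
python3 - <<'E'
from h import *
s=env.sense();print(s['time'],s['position'],s['ft_force'])
p=snap('wrist','w5.png')
est(p,'fine_sieve_centre',0);est(p,'coarse_sieve_centre',0)
E
```

```text
time: 9.2
position: [0.4455, 0.0375, 0.1634]
ee_rot: [[0.998, 0.061, -0.003], [0.061, -0.997, 0.037], [-0.001, -0.037, -0.999]]
ft_force: [0.3, 0.5, 0.6]
width: 1.002
time: 9.4
position: [0.4451, 0.0377, 0.1634]
ee_rot: [[0.998, 0.061, -0.003], [0.062, -0.997, 0.037], [-0.001, -0.037, -0.999]]
ft_force: [0.8, -0.3, -0.4]
width: 1.003
9.4 [0.44511113 0.03766039 0.16337384] [ 0.81045774 -0.29552483 -0.44050579]
```

View pics/w5.png

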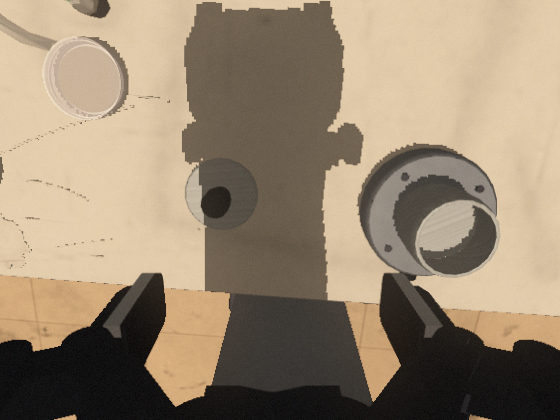

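```bash
python3 -c "
from h import *
s=env.sense();print(np.round(s['q'],1),np.round(s['qvel'],1))"
```

```text
[  3.5 -10.  -11.9  88.1   2.1 179.9] [ 0.1  0.  -0.  -0.   0.  -0. ]
```

Joint 6 ran into its +180° limit. I'll turn the tool by -90° so the jaws lie along x, which suits the whole workspace.

```bash
python3 -m handwheel '[{"grip":1,"dp":[0,0,0],"yaw":-8},{"grip":1,"dp":[0,0,0],"yaw":-16},{"grip":1,"dp":[0,0,0],"yaw":-24},{"grip":1,"dp":[0,0,0],"yaw":-32},{"grip":1,"dp":[0,0,0],"yaw":-40},{"grip":1,"dp":[0,0,0],"yaw":-48},{"grip":1,"dp":[0,0,0],"yaw":-56},{"grip":1,"dp":[0,0,0],"yaw":-64},{"grip":1,"dp":[0,0,0],"yaw":-72},{"grip":1,"dp":[0,0,0],"yaw":-80}]'
python3 -c "
from h import *
s=env.sense();print(np.round(s['q'],1),np.round(s['ee_rot'],4))"
```

```text
time: 10.55
position: [0.4451, 0.0377, 0.1634]
ee_rot: [[0.107, 0.994, -0.003], [0.994, -0.107, 0.037], [0.037, -0.007, -0.999]]
ft_force: [0.2, 0.6, 0.3]
width: 0.996
[  3.5 -10.  -11.9  88.1   2.1  99.6] [[ 0.1069  0.9943 -0.0033]
 [ 0.9936 -0.1067  0.0371]
 [ 0.0366 -0.0073 -0.9993]]
```

The hit left a 2.1° tilt toward +y, and only yaw is commandable. The mirrored situation, joint 6 at -180° with motion toward -y, should undo it. I'll turn there.

```bash
for i in 1 2 3; do python3 -m handwheel '[{"grip":1,"dp":[0,0,0],"yaw":-8.5},{"grip":1,"dp":[0,0,0],"yaw":-17},{"grip":1,"dp":[0,0,0],"yaw":-25.5},{"grip":1,"dp":[0,0,0],"yaw":-34},{"grip":1,"dp":[0,0,0],"yaw":-42.5},{"grip":1,"dp":[0,0,0],"yaw":-51},{"grip":1,"dp":[0,0,0],"yaw":-59.5},{"grip":1,"dp":[0,0,0],"yaw":-68},{"grip":1,"dp":[0,0,0],"yaw":-76.5},{"grip":1,"dp":[0,0,0],"yaw":-85}]' | head -2; done
python3 -m handwheel '[{"grip":1,"dp":[0,0,0],"yaw":-8},{"grip":1,"dp":[0,0,0],"yaw":-16},{"grip":1,"dp":[0,0,0],"yaw":-24}]'
python3 -c "
from h import *
s=env.sense();print(np.round(s['q'],2),np.round(s['ee_rot'],4))"
```

```text
time: 11.55
position: [0.4451, 0.0377, 0.1634]
time: 12.55
position: [0.4451, 0.0377, 0.1634]
time: 13.55
position: [0.4451, 0.0378, 0.1634]
time: 13.85
position: [0.4451, 0.0377, 0.1634]
ee_rot: [[0.999, 0.05, -0.003], [0.05, -0.998, 0.037], [-0.001, -0.037, -0.999]]
ft_force: [-0.2, -0.2, 0.2]
width: 0.997
[   3.48   -9.97  -11.88   88.14    2.13 -179.39] [[ 0.9987  0.05   -0.0032]
 [ 0.0501 -0.9981  0.0371]
 [-0.0013 -0.0372 -0.9993]]
```

```bash
python3 -m handwheel '[{"grip":1,"dp":[0,0.025,0],"yaw":0},{"grip":1,"dp":[0,0.025,0],"yaw":0}]'
python3 -c "
from h import *
s=env.sense();print(np.round(s['q'],2),np.round(s['ee_rot'],4))"
```

```text
time: 14.05
position: [0.4459, 0.0217, 0.1623]
ee_rot: [[1.0, 0.028, -0.003], [0.028, -0.999, 0.029], [-0.002, -0.029, -1.0]]
ft_force: [0.7, -0.4, 0.0]
width: 1.0
[   1.74   -9.95  -11.97   88.08    1.65 -179.87] [[ 0.9996  0.028  -0.0027]
 [ 0.028  -0.9992  0.0286]
 [-0.0019 -0.0287 -0.9996]]
```

```bash
python3 -m handwheel '[{"grip":1,"dp":[0,0.04,0],"yaw":0},{"grip":1,"dp":[0,0.04,0],"yaw":0},{"grip":1,"dp":[0,0.04,0],"yaw":0}]'
python3 -c "
from h import *
s=env.sense();print(np.round(s['q'],2),np.round(s['ee_rot'],4))"
```

```text
time: 14.35
position: [0.4471, 0.005, 0.1612]
ee_rot: [[1.0, 0.001, -0.002], [0.001, -1.0, 0.013], [-0.002, -0.013, -1.0]]
ft_force: [-0.1, 0.4, 0.2]
width: 1.001
[ 1.7000e-01 -9.8300e+00 -1.1990e+01  8.7960e+01  7.3000e-01 -1.7991e+02] [[ 1.      0.0014 -0.0022]
 [ 0.0014 -0.9999  0.0127]
 [-0.0022 -0.0127 -0.9999]]
```

```bash
python3 -m handwheel '[{"grip":1,"dp":[0,0.03,0],"yaw":0},{"grip":1,"dp":[0,0.03,0],"yaw":0}]'
python3 -c "
from h import *
s=env.sense();print(np.round(s['q'],2),np.round(s['ee_rot'],4))"
```

```text
time: 14.55
position: [0.4476, -0.0087, 0.1608]
ee_rot: [[1.0, -0.02, -0.002], [-0.02, -1.0, -0.001], [-0.002, 0.001, -1.0]]
ft_force: [0.8, -0.2, -0.2]
width: 1.005
[-1.0700e+00 -9.7600e+00 -1.1970e+01  8.7920e+01 -6.0000e-02 -1.7993e+02] [[ 0.9998 -0.0199 -0.0022]
 [-0.0199 -0.9998 -0.001 ]
 [-0.0022  0.001  -1.    ]]
```

Tilt is removed (z axis within 0.15°). Now I turn the jaws along x (joint 6 mid-range) while flying to the fine sieve.

```bash
python3 -m handwheel '[{"grip":1,"dp":[0,-0.03,0],"yaw":8.5},{"grip":1,"dp":[0,-0.06,0],"yaw":17},{"grip":1,"dp":[0,-0.09,0],"yaw":25.5},{"grip":1,"dp":[0,-0.12,0],"yaw":34},{"grip":1,"dp":[0,-0.15,0],"yaw":42.5},{"grip":1,"dp":[0,-0.18,0],"yaw":51},{"grip":1,"dp":[0,-0.21,0],"yaw":59.5},{"grip":1,"dp":[-0.005,-0.25,0],"yaw":68},{"grip":1,"dp":[-0.005,-0.29,0],"yaw":76.5},{"grip":1,"dp":[-0.005,-0.32,0],"yaw":85}]'
python3 -m handwheel '[{"grip":1,"dp":[0,0,0],"yaw":3.9},{"grip":1,"dp":[0,0,0],"yaw":3.9}]'
python3 - <<'E'
from h import *
s=env.sense();print(s['time'],s['position'],np.round(s['q'],1),np.round(s['ee_rot'],4))
p=snap('wrist','w6.png')
est(p,'fine_sieve_centre',0)
E
```

```text
time: 15.55
position: [0.448, 0.3145, 0.1608]
ee_rot: [[0.064, -0.998, -0.002], [-0.998, -0.064, 0.0], [-0.0, 0.002, -1.0]]
ft_force: [-0.0, -0.2, -0.1]
width: 0.997
time: 15.75
position: [0.4481, 0.3131, 0.1604]
ee_rot: [[0.002, -1.0, -0.003], [-1.0, -0.002, -0.0], [0.0, 0.003, -1.0]]
ft_force: [-0.4, -0.6, -1.0]
width: 1.001
15.75 [0.44807924 0.31310163 0.16044183] [ 34.9   3.8   1.   87.3   0.1 -55.2] [[ 1.5e-03 -1.0e+00 -2.8e-03]
 [-1.0e+00 -1.5e-03 -5.0e-04]
 [ 5.0e-04  2.8e-03 -1.0e+00]]
fine_sieve_centre 0.8 [273.7 192.3] [0.4465 0.3088] (234, 150, 80, 85) sil [79.9 84.5] [79.6 84.4]
```

View pics/w6.png

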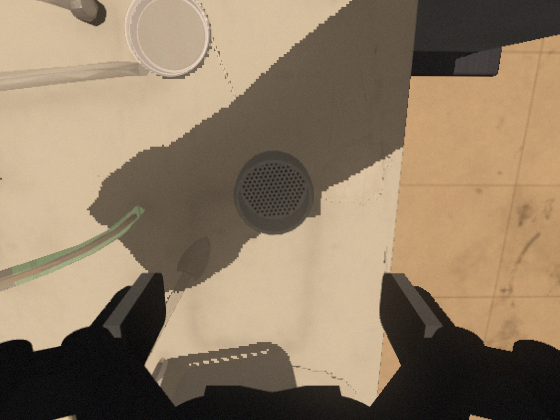

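w6: the fine sieve (many tiny holes) is at (274,192), and the fingers' paths are clear of the hose and spatula. Gripping it high.

```bash
python3 -m handwheel '[{"grip":1,"dp":[0.0043,0.0016,0.04],"yaw":0},{"grip":1,"dp":[0.0043,0.0016,0.08],"yaw":0},{"grip":1,"dp":[0.0043,0.0016,0.12],"yaw":0},{"grip":1,"dp":[0.0043,0.0016,0.14],"yaw":0},{"grip":1,"dp":[0.0043,0.0016,0.152],"yaw":0},{"grip":1,"dp":[0.0043,0.0016,0.152],"yaw":0}]'
python3 -m handwheel '[{"grip":0,"dp":[0,0,0],"yaw":0},{"grip":0,"dp":[0,0,0],"yaw":0},{"grip":0,"dp":[0,0,0],"yaw":0},{"grip":0,"dp":[0,0,0],"yaw":0},{"grip":0,"dp":[0,0,0],"yaw":0},{"grip":0,"dp":[0,0,0],"yaw":0}]' 50
```

```text
time: 16.45
position: [0.4459, 0.3071, 0.0078]
ee_rot: [[0.001, -1.0, -0.004], [-1.0, -0.001, -0.001], [0.001, 0.004, -1.0]]
ft_force: [-0.2, -1.1, 0.6]
width: 1.001
time: 17.05
position: [0.4475, 0.3087, 0.0111]
ee_rot: [[0.001, -1.0, 0.001], [-1.0, -0.001, 0.002], [-0.002, -0.001, -1.0]]
ft_force: [-1.1, -1.1, 6.5]
width: 0.682
```

```bash
python3 -m handwheel '[{"grip":0,"dp":[0,0,-0.05],"yaw":0},{"grip":0,"dp":[0,0,-0.1],"yaw":0},{"grip":0,"dp":[0.03,0.0,-0.14],"yaw":0},{"grip":0,"dp":[0.07,0.01,-0.16],"yaw":0},{"grip":0,"dp":[0.12,0.0115,-0.16],"yaw":0},{"grip":0,"dp":[0.17,0.0115,-0.16],"yaw":0},{"grip":0,"dp":[0.22,0.0115,-0.16],"yaw":0},{"grip":0,"dp":[0.27,0.0115,-0.16],"yaw":0},{"grip":0,"dp":[0.31,0.0115,-0.16],"yaw":0},{"grip":0,"dp":[0.335,0.0115,-0.16],"yaw":0}]'
python3 -m handwheel '[{"grip":0,"dp":[0,0,0],"yaw":0},{"grip":0,"dp":[0,0,0],"yaw":0},{"grip":0,"dp":[0,0,0],"yaw":0}]'
python3 - <<'E'
from h import *
s=env.sense();print(s['time'],s['position'],np.round(s['ee_rot'][:,2] if hasattr(s['ee_rot'],'shape') else np.array(s['ee_rot'])[:,2],4))
p=snap('wrist','w7.png')
est(p,'pan_centre',.031); est(p,'fine_sieve_centre',s['position'][2]-.0111)
E
```

```text
time: 18.05
position: [0.4355, -0.0295, 0.1702]
ee_rot: [[-0.001, -1.0, 0.0], [-1.0, 0.001, -0.001], [0.001, -0.0, -1.0]]
ft_force: [0.2, 0.9, -0.8]
width: 0.685
time: 18.35
position: [0.4358, -0.0264, 0.1694]
ee_rot: [[0.002, -1.0, -0.001], [-1.0, -0.002, 0.0], [-0.0, 0.001, -1.0]]
ft_force: [-0.1, -0.2, -1.4]
width: 0.68
18.35 [ 0.43577858 -0.02638327  0.16936676] [-1.4e-03  1.0e-04 -1.0e+00]
pan_centre 0.94 [273.  122.3] [ 0.4351 -0.0839] (227, 77, 92, 92) sil [91.2 93.2] [91.5 92.4]
fine_sieve_centre 0.84 [272.4 305.2] [ 0.4357 -0.025 ] (189, 213, 167, 179) sil [166.7 181.8] [166.2 182.9]
```

View pics/w7.png

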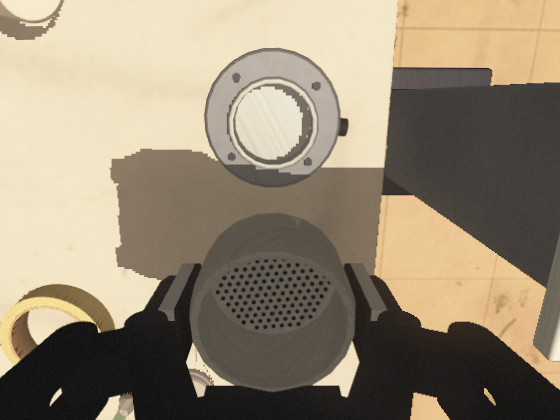

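```bash
python3 -m handwheel '[{"grip":0,"dp":[0.04,0.0006,0],"yaw":0},{"grip":0,"dp":[0.059,0.0006,0.02],"yaw":0},{"grip":0,"dp":[0.059,0.0006,0.05],"yaw":0},{"grip":0,"dp":[0.059,0.0006,0.075],"yaw":0},{"grip":0,"dp":[0.059,0.0006,0.08],"yaw":0},{"grip":0,"dp":[0.059,0.0006,0.084],"yaw":0},{"grip":0,"dp":[0.059,0.0006,0.087],"yaw":0},{"grip":0,"dp":[0.059,0.0006,0.09],"yaw":0}]'
python3 -m handwheel '[{"grip":0,"dp":[0,0,0.002],"yaw":0},{"grip":0,"dp":[0,0,0.003],"yaw":0}]'
python3 -m handwheel '[{"grip":0,"dp":[0,0,0.001],"yaw":0},{"grip":0,"dp":[0,0,0.002],"yaw":0}]'
```

```text
time: 19.3
position: [0.4356, -0.0858, 0.0799]
ee_rot: [[0.002, -1.0, -0.0], [-1.0, -0.002, -0.0], [0.0, 0.0, -1.0]]
ft_force: [-0.8, 0.5, -0.7]
width: 0.68
time: 19.5
position: [0.4351, -0.086, 0.0761]
ee_rot: [[0.001, -1.0, -0.002], [-1.0, -0.001, -0.0], [0.0, 0.002, -1.0]]
ft_force: [-0.3, -1.1, -1.3]
width: 0.683
time: 19.7
position: [0.435, -0.086, 0.074]
ee_rot: [[0.001, -1.0, -0.002], [-1.0, -0.001, 0.0], [-0.0, 0.002, -1.0]]
ft_force: [0.3, 0.1, 0.8]
width: 0.683
```

```bash
python3 -m handwheel '[{"grip":0,"dp":[0,0,0.001],"yaw":0},{"grip":0,"dp":[0,0,0.001],"yaw":0}]'
python3 -m handwheel '[{"grip":0,"dp":[0,0,0.001],"yaw":0},{"grip":0,"dp":[0,0,0.001],"yaw":0}]'
```

```text
time: 19.9
position: [0.4351, -0.086, 0.0739]
ee_rot: [[0.001, -1.0, -0.001], [-1.0, -0.001, -0.0], [0.0, 0.001, -1.0]]
ft_force: [-2.7, 0.6, 6.8]
width: 0.676
time: 20.1
position: [0.4351, -0.086, 0.0738]
ee_rot: [[0.001, -1.0, -0.001], [-1.0, -0.001, -0.0], [0.0, 0.001, -1.0]]
ft_force: [-6.7, 1.8, 14.1]
width: 0.681
```

```bash
python3 -m handwheel '[{"grip":1,"dp":[0,0,-0.001],"yaw":0},{"grip":1,"dp":[0,0,-0.001],"yaw":0},{"grip":1,"dp":[0,0,-0.001],"yaw":0},{"grip":1,"dp":[0,0,-0.001],"yaw":0},{"grip":1,"dp":[0,0,-0.05],"yaw":0},{"grip":1,"dp":[0,0,-0.1],"yaw":0},{"grip":1,"dp":[-0.02,0,-0.13],"yaw":0},{"grip":1,"dp":[-0.02,0,-0.13],"yaw":0}]'
python3 - <<'E'
from h import *
s=env.sense();print(s['time'],s['position'])
p=snap('wrist','w8.png')
est(p,'fine_sieve_centre',.063);est(p,'coarse_sieve_centre',0)
E
```

```text
time: 20.9
position: [0.4367, -0.0651, 0.2063]
ee_rot: [[0.002, -1.0, 0.004], [-1.0, -0.002, -0.001], [0.001, -0.004, -1.0]]
ft_force: [-0.6, -0.7, -0.8]
width: 0.998
20.9 [ 0.43667038 -0.06514028  0.2063409 ]
fine_sieve_centre 0.56 [275.4 176.2] [ 0.4349 -0.0857] (232, 131, 87, 90) sil [86.5 89.8] [85.8 90.1]
```

View pics/w8.png

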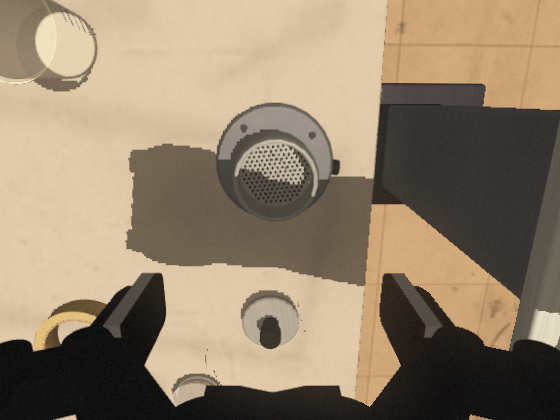

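w8: the fine sieve is seated at (275,176), and its silhouette matches the seated height. Next, the coarse sieve.

```bash
python3 -m handwheel '[{"grip":1,"dp":[0.05,-0.009,0],"yaw":0},{"grip":1,"dp":[0.1,-0.009,0],"yaw":0},{"grip":1,"dp":[0.15,-0.009,0.01],"yaw":0},{"grip":1,"dp":[0.19,-0.009,0.03],"yaw":0},{"grip":1,"dp":[0.21,-0.009,0.03],"yaw":0},{"grip":1,"dp":[0.21,-0.009,0.03],"yaw":0},{"grip":1,"dp":[0.21,-0.009,0.03],"yaw":0}]'
python3 - <<'E'
from h import *
s=env.sense();print(s['time'],s['position'])
p=snap('wrist','w9.png')
est(p,'coarse_sieve_centre',0)
E
```

```text
time: 21.75
position: [0.4435, -0.2759, 0.1706]
ee_rot: [[-0.0, -1.0, -0.004], [-1.0, 0.0, 0.001], [-0.001, 0.004, -1.0]]
ft_force: [-0.0, 0.2, 0.8]
width: 1.003
21.75 [ 0.44354609 -0.27593381  0.17057407]
coarse_sieve_centre 0.59 [269.9 190.5] [ 0.4446 -0.2812] (230, 148, 81, 85) sil [80.5 87. ] [79.4 85.6]
```

View pics/w9.png

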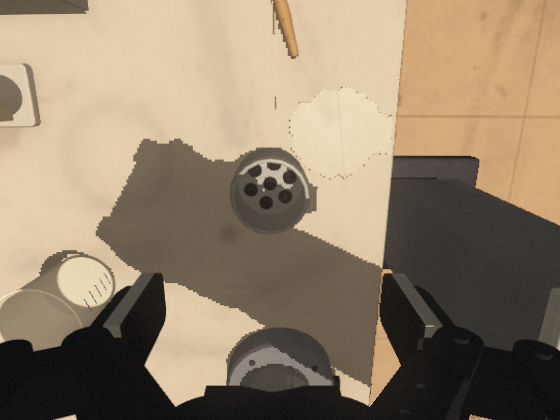

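```bash
python3 -m handwheel '[{"grip":1,"dp":[0.005,-0.001,0.04],"yaw":0},{"grip":1,"dp":[0.005,-0.001,0.08],"yaw":0},{"grip":1,"dp":[0.005,-0.001,0.12],"yaw":0},{"grip":1,"dp":[0.005,-0.001,0.145],"yaw":0},{"grip":1,"dp":[0.005,-0.001,0.156],"yaw":0},{"grip":1,"dp":[0.005,-0.001,0.156],"yaw":0}]'
python3 -m handwheel '[{"grip":0,"dp":[0,0,0],"yaw":0},{"grip":0,"dp":[0,0,0],"yaw":0},{"grip":0,"dp":[0,0,0],"yaw":0},{"grip":0,"dp":[0,0,0],"yaw":0},{"grip":0,"dp":[0,0,0],"yaw":0},{"grip":0,"dp":[0,0,0],"yaw":0}]' 50
```

```text
time: 22.45
position: [0.4446, -0.2798, 0.0151]
ee_rot: [[0.002, -1.0, -0.004], [-1.0, -0.002, 0.001], [-0.001, 0.004, -1.0]]
ft_force: [0.5, -0.9, 0.6]
width: 1.002
time: 23.05
position: [0.4461, -0.2815, 0.0183]
ee_rot: [[0.001, -1.0, 0.001], [-1.0, -0.001, -0.002], [0.002, -0.001, -1.0]]
ft_force: [-1.3, 2.5, 6.7]
width: 0.7
```

```bash
python3 -m handwheel '[{"grip":0,"dp":[0,0,-0.05],"yaw":0},{"grip":0,"dp":[0,0,-0.1],"yaw":0},{"grip":0,"dp":[0,0,-0.15],"yaw":0},{"grip":0,"dp":[-0.03,0.005,-0.18],"yaw":0},{"grip":0,"dp":[-0.07,0.011,-0.2],"yaw":0},{"grip":0,"dp":[-0.12,0.011,-0.2],"yaw":0},{"grip":0,"dp":[-0.17,0.011,-0.2],"yaw":0},{"grip":0,"dp":[-0.21,0.011,-0.2],"yaw":0},{"grip":0,"dp":[-0.24,0.011,-0.2],"yaw":0},{"grip":0,"dp":[-0.254,0.011,-0.2],"yaw":0}]'
python3 -m handwheel '[{"grip":0,"dp":[0,0,0],"yaw":0},{"grip":0,"dp":[0,0,0],"yaw":0},{"grip":0,"dp":[0,0,0],"yaw":0}]'
python3 - <<'E'
from h import *
s=env.sense();print(s['time'],s['position'])
p=snap('wrist','w10.png')
est(p,'fine_sieve_centre',.063);est(p,'coarse_sieve_centre',s['position'][2]-.0183)
E
```

```text
time: 24.05
position: [0.4341, -0.0247, 0.2174]
ee_rot: [[0.003, -1.0, 0.0], [-1.0, -0.003, 0.0], [-0.0, -0.0, -1.0]]
ft_force: [0.4, -0.6, -0.5]
width: 0.697
time: 24.35
position: [0.4342, -0.0276, 0.2163]
ee_rot: [[0.0, -1.0, -0.001], [-1.0, -0.0, -0.0], [0.0, 0.001, -1.0]]
ft_force: [0.0, 0.6, -1.7]
width: 0.695
24.35 [ 0.43423127 -0.02764661  0.21633921]
fine_sieve_centre 0.95 [271.1 120.3] [ 0.4348 -0.0859] (228, 77, 87, 88) sil [87.5 89.5] [86.9 88.6]
coarse_sieve_centre 0.69 [272.1 307.9] [ 0.4343 -0.0266] (186, 207, 173, 184) sil [173.4 197.3] [174.2 197.2]
```

View pics/w10.png

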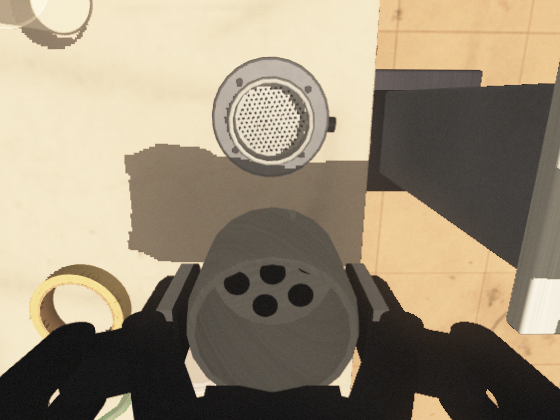

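```bash
python3 -m handwheel '[{"grip":0,"dp":[0.04,-0.0005,0],"yaw":0},{"grip":0,"dp":[0.059,-0.0005,0.02],"yaw":0},{"grip":0,"dp":[0.059,-0.0005,0.05],"yaw":0},{"grip":0,"dp":[0.059,-0.0005,0.075],"yaw":0},{"grip":0,"dp":[0.059,-0.0005,0.084],"yaw":0},{"grip":0,"dp":[0.059,-0.0005,0.088],"yaw":0},{"grip":0,"dp":[0.059,-0.0005,0.091],"yaw":0},{"grip":0,"dp":[0.059,-0.0005,0.094],"yaw":0}]'
python3 -m handwheel '[{"grip":0,"dp":[0,0,0.002],"yaw":0},{"grip":0,"dp":[0,0,0.004],"yaw":0}]'
python3 -m handwheel '[{"grip":0,"dp":[0,0,0.001],"yaw":0},{"grip":0,"dp":[0,0,0.002],"yaw":0}]'
```

```text
time: 25.3
position: [0.4351, -0.086, 0.1229]
ee_rot: [[0.001, -1.0, -0.001], [-1.0, -0.001, -0.0], [0.0, 0.001, -1.0]]
ft_force: [0.6, 0.0, -1.4]
width: 0.69
time: 25.5
position: [0.4348, -0.0859, 0.1183]
ee_rot: [[0.001, -1.0, -0.001], [-1.0, -0.001, -0.0], [0.0, 0.001, -1.0]]
ft_force: [-0.0, -0.1, -2.2]
width: 0.698
time: 25.7
position: [0.4348, -0.086, 0.1168]
ee_rot: [[0.001, -1.0, -0.001], [-1.0, -0.001, -0.0], [0.0, 0.001, -1.0]]
ft_force: [-3.5, 0.5, 12.6]
width: 0.698
```

```bash
python3 -m handwheel '[{"grip":0,"dp":[0,0,0.001],"yaw":0},{"grip":1,"dp":[0,0,0],"yaw":0},{"grip":1,"dp":[0,0,0],"yaw":0},{"grip":1,"dp":[0,0,0],"yaw":0},{"grip":1,"dp":[0,0,0],"yaw":0},{"grip":1,"dp":[0,0,-0.05],"yaw":0},{"grip":1,"dp":[0,0,-0.1],"yaw":0},{"grip":1,"dp":[-0.04,0,-0.13],"yaw":0},{"grip":1,"dp":[-0.04,0,-0.13],"yaw":0}]'
python3 - <<'E'
from h import *
s=env.sense();print(s['time'],s['position'],s['ft_force'])
p=snap('wrist','w11.png')
est(p,'coarse_sieve_centre',.099)
for r in env.spot_point(p,'cover_centre')[:2]: print(r['p'],r['position'],at(p,r['position'],.035))
q=snap('scene','s11.png')
est(q,'coarse_sieve_centre',.099)
g=cv2.imread('pics/w11.png');t=cv2.imread('pics/s11.png')[120:300,240:440]
t=cv2.resize(t,None,fx=2.3,fy=2.3)
cv2.imwrite('pics/c11.png',np.hstack([cv2.resize(g,(340,255)),cv2.copyMakeBorder(t,0,0,0,0,0)[:255] if 0 else cv2.resize(t,(283,255))]))
E
```

```text
time: 26.6
position: [0.4359, -0.0438, 0.2503]
ee_rot: [[0.003, -1.0, 0.004], [-1.0, -0.003, 0.0], [-0.0, -0.004, -1.0]]
ft_force: [0.2, 0.5, -1.0]
width: 1.0
26.6 [ 0.43590665 -0.04381491  0.2502673 ] [ 0.18250651  0.45110846 -1.02974555]
coarse_sieve_centre 0.88 [275.  146.6] [ 0.4346 -0.0858] (230, 101, 91, 92) sil [90.6 91.4] [90.3 91.3]
0.88 [271.1, 294.9] [0.43741145 0.08942121 0.035     ]
coarse_sieve_centre 0.93 [336.7 184. ] [ 0.4338 -0.0855] (323, 169, 28, 31) sil [33.5 34.9] [31.1 33. ]
```

View pics/c11.png

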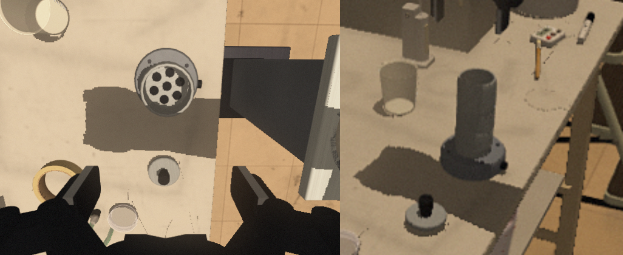

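Left half: the coarse sieve is on the stack with 7 holes visible, and the scene view shows an upright stack. Now the cover.

```bash
python3 -m handwheel '[{"grip":1,"dp":[-0.05,-0.001,0],"yaw":0},{"grip":1,"dp":[-0.1,-0.001,0.03],"yaw":0},{"grip":1,"dp":[-0.137,-0.001,0.07],"yaw":0},{"grip":1,"dp":[-0.137,-0.001,0.07],"yaw":0},{"grip":1,"dp":[-0.137,-0.001,0.07],"yaw":0},{"grip":1,"dp":[-0.137,-0.001,0.07],"yaw":0}]'
python3 - <<'E'
from h import *
s=env.sense();print(s['time'],s['position'])
p=snap('wrist','w12.png')
for r in env.spot_point(p,'cover_centre')[:2]: print(round(r['p'],2),r['position'],at(p,r['position'],.035))
est(p,'cover_centre',0)
g=cv2.GaussianBlur(cv2.cvtColor(p['pixels'],cv2.COLOR_RGB2GRAY),(0,0),1.2).astype(np.float32)
def score(x,y,cs):
    t=0
    for z,r in cs:
        a,b=[cv2.remap(g,proj(p,circ(x,y,z,r+d,120)).astype(np.float32).reshape(1,-1,2),None,cv2.INTER_LINEAR) for d in(-.0008,.0008)]
        t+=np.minimum(abs(a-b),15).mean()
    return t
for nm,cs in dict(disc=[(.018,.03)],knob=[(.047,.0105)],all=[(.018,.03),(.047,.0105)]).items():
    print(nm,np.round(max((score(x,y,cs),x,y) for x in np.arange(.425,.450,.0005) for y in np.arange(.075,.101,.0005)),4))
c=p['pixels'][100:300,170:370,::-1];cv2.imwrite('pics/cov.png',cv2.resize(np.ascontiguousarray(c),None,fx=2.5,fy=2.5))
E
```

```text
time: 27.45
position: [0.4355, 0.0902, 0.1763]
ee_rot: [[0.001, -1.0, -0.002], [-1.0, -0.001, -0.0], [0.0, 0.002, -1.0]]
ft_force: [-0.5, 0.2, -0.6]
width: 0.998
27.45 [0.43547165 0.0901837  0.17625952]
0.97 [267.0, 188.3] [0.43919751 0.08517617 0.035     ]
cover_centre 0.71 [267.2 181.1] [0.4392 0.0844] (232, 147, 71, 70) sil [71.3 71.5] [69.7 70.4]
cover_centre 0.68 [179.2 293.9] [0.5215 0.1921] (156, 262, 56, 64) sil [61.2 66.3] [64.  65.6]
disc [7.4108 0.439  0.0845]
knob [14.9924  0.439   0.083 ]
all [21.1458  0.439   0.0835]
```

View pics/cov.png

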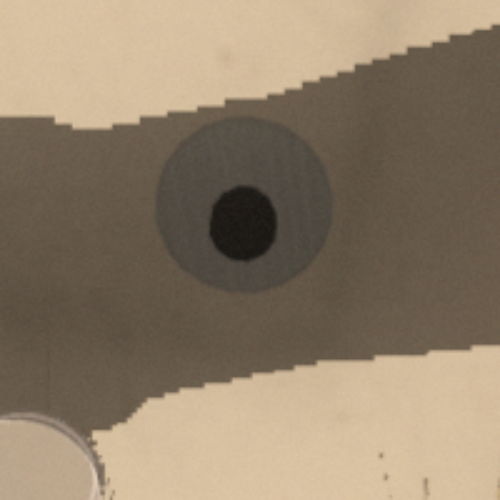

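```bash
python3 -m handwheel '[{"grip":0.6,"dp":[0.0057,-0.0035,0.04],"yaw":0},{"grip":0.6,"dp":[0.0057,-0.0035,0.08],"yaw":0},{"grip":0.6,"dp":[0.0057,-0.0035,0.12],"yaw":0},{"grip":0.6,"dp":[0.0057,-0.0035,0.145],"yaw":0},{"grip":0.6,"dp":[0.0057,-0.0035,0.154],"yaw":0},{"grip":0.6,"dp":[0.0057,-0.0035,0.154],"yaw":0}]' 50
python3 -m handwheel '[{"grip":0,"dp":[0,0,0],"yaw":0},{"grip":0,"dp":[0,0,0],"yaw":0},{"grip":0,"dp":[0,0,0],"yaw":0},{"grip":0,"dp":[0,0,0],"yaw":0},{"grip":0,"dp":[0,0,0],"yaw":0},{"grip":0,"dp":[0,0,0],"yaw":0},{"grip":0,"dp":[0,0,0],"yaw":0}]'
```

```text
time: 28.2
position: [0.4385, 0.0847, 0.0218]
ee_rot: [[0.0, -1.0, -0.003], [-1.0, -0.0, -0.0], [0.0, 0.003, -1.0]]
ft_force: [-1.0, -0.6, 0.3]
width: 0.597
time: 28.9
position: [0.4397, 0.0855, 0.0238]
ee_rot: [[0.001, -1.0, 0.001], [-1.0, -0.001, 0.0], [-0.0, -0.001, -1.0]]
ft_force: [-1.8, -1.2, 5.9]
width: 0.225
```

```bash
python3 -m handwheel '[{"grip":0,"dp":[0,0,-0.05],"yaw":0},{"grip":0,"dp":[0,0,-0.1],"yaw":0},{"grip":0,"dp":[0,0,-0.15],"yaw":0},{"grip":0,"dp":[0.0,0.004,-0.2],"yaw":0},{"grip":0,"dp":[0.03,0.004,-0.22],"yaw":0},{"grip":0,"dp":[0.07,0.004,-0.22],"yaw":0},{"grip":0,"dp":[0.09,0.004,-0.22],"yaw":0},{"grip":0,"dp":[0.1,0.004,-0.22],"yaw":0},{"grip":0,"dp":[0.1,0.004,-0.22],"yaw":0},{"grip":0,"dp":[0.1,0.004,-0.22],"yaw":0}]'
python3 - <<'E'
from h import *
s=env.sense();print(s['time'],s['position'],s['width'])
p=snap('wrist','w13.png')
est(p,'coarse_sieve_centre',.099);est(p,'cover_centre',s['position'][2]-.0238)
E
```

```text
time: 29.9
position: [0.4352, -0.0142, 0.242]
ee_rot: [[0.001, -1.0, -0.002], [-1.0, -0.001, 0.0], [-0.0, 0.002, -1.0]]
ft_force: [0.7, -0.3, -0.9]
width: 0.22
29.9 [ 0.4351803  -0.01418122  0.24201778] 0.22006365868973843
coarse_sieve_centre 0.95 [273.1  99.3] [ 0.4345 -0.0862] (225, 50, 97, 99) sil [ 97.2 100.9] [96.4 99. ]
cover_centre 0.87 [272.9 264.4] [ 0.4348 -0.0147] (207, 202, 134, 126) sil [127.3 134. ] [126.1 133.7]
```

View pics/w13.png

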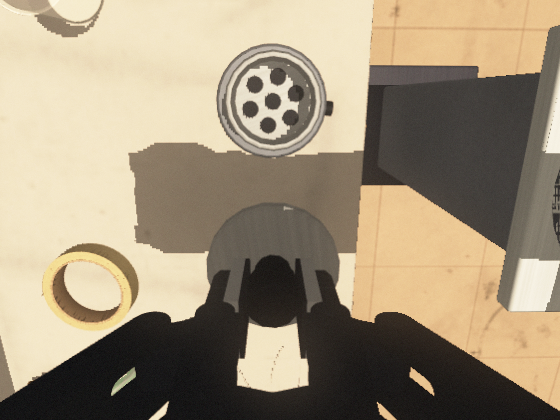

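Cover held level at (273,264) with the stack at (273,99). The shift is +0.0715 m in tool x.

```bash
python3 -m handwheel '[{"grip":0,"dp":[0.04,0,0],"yaw":0},{"grip":0,"dp":[0.07,0,0.01],"yaw":0},{"grip":0,"dp":[0.0715,0,0.03],"yaw":0},{"grip":0,"dp":[0.0715,0,0.05],"yaw":0},{"grip":0,"dp":[0.0715,0,0.056],"yaw":0},{"grip":0,"dp":[0.0715,0,0.06],"yaw":0},{"grip":0,"dp":[0.0715,0,0.063],"yaw":0},{"grip":0,"dp":[0.0715,0,0.066],"yaw":0}]'
python3 -m handwheel '[{"grip":0,"dp":[0,0,0.002],"yaw":0},{"grip":0,"dp":[0,0,0.004],"yaw":0}]'
python3 -m handwheel '[{"grip":0,"dp":[0,0,0.001],"yaw":0},{"grip":0,"dp":[0,0,0.002],"yaw":0}]'
```

```text
time: 30.85
position: [0.4355, -0.0859, 0.1765]
ee_rot: [[0.002, -1.0, -0.001], [-1.0, -0.002, -0.0], [0.0, 0.001, -1.0]]
ft_force: [-0.2, 0.3, -1.0]
width: 0.223
time: 31.05
position: [0.4353, -0.0861, 0.1721]
ee_rot: [[0.001, -1.0, -0.002], [-1.0, -0.001, -0.0], [0.0, 0.002, -1.0]]
ft_force: [0.3, -0.2, -1.2]
width: 0.221
time: 31.25
position: [0.4353, -0.0862, 0.1702]
ee_rot: [[0.001, -1.0, -0.001], [-1.0, -0.001, -0.0], [0.0, 0.001, -1.0]]
ft_force: [-0.0, -0.0, 7.6]
width: 0.223
```

```bash
python3 -m handwheel '[{"grip":0,"dp":[0,0,0.001],"yaw":0},{"grip":0,"dp":[0,0,0.001],"yaw":0}]'
python3 -m handwheel '[{"grip":0.7,"dp":[0,0,0],"yaw":0},{"grip":0.7,"dp":[0,0,0],"yaw":0},{"grip":0.7,"dp":[0,0,0],"yaw":0},{"grip":0.7,"dp":[0,0,0],"yaw":0},{"grip":0.7,"dp":[0,0,-0.05],"yaw":0},{"grip":0.7,"dp":[0,0,-0.1],"yaw":0},{"grip":0.7,"dp":[-0.05,0,-0.12],"yaw":0},{"grip":0.7,"dp":[-0.1,0,-0.12],"yaw":0},{"grip":0.7,"dp":[-0.1,0,-0.12],"yaw":0},{"grip":0.7,"dp":[-0.1,0,-0.12],"yaw":0}]'
python3 - <<'E'
from h import *
s=env.sense();print(s['time'],s['position'],s['ft_force'])
p=snap('wrist','w14.png'); q=snap('scene','s14.png'); t=snap('top','t14.png')
est(p,'cover_centre',.147)
for n in ['beaker_centre','tape_centre','petri_centre']:
  for r in env.spot_point(t,n)[:1]: print(n,round(r['p'],2),np.round(r['position'],1))
a=cv2.imread('pics/w14.png');b=cv2.imread('pics/s14.png')[100:280,240:420]
cv2.imwrite('pics/end.png',np.hstack([cv2.resize(a,(400,300)),cv2.resize(b,(300,300),interpolation=cv2.INTER_CUBIC)]))
E
```

```text
time: 31.45
position: [0.4356, -0.0863, 0.1702]
ee_rot: [[0.001, -1.0, 0.0], [-1.0, -0.001, -0.0], [0.0, -0.0, -1.0]]
ft_force: [-1.1, -0.1, 7.7]
width: 0.221
time: 32.45
position: [0.4352, 0.0149, 0.2888]
ee_rot: [[0.004, -1.0, -0.002], [-1.0, -0.004, -0.0], [0.0, 0.002, -1.0]]
ft_force: [-0.9, 0.2, 0.5]
width: 0.701
32.45 [0.4352269  0.01485844 0.28877483] [-0.9244547   0.18487073  0.5321678 ]
cover_centre 0.58 [273.1  53.8] [ 0.4347 -0.0868] (230, 7, 88, 94) sil [88.8 95.1] [88.4 94. ]
beaker_centre 0.83 [367.6 174. ]
```

Run:
```python
from h import *
q=snap('scene')
est(q,'cover_centre',.147)
for r in env.spot_point(q,'cover_centre')[:1]: print(r['p'],np.round(r['position'],1),'expect',np.round(proj(q,[[.4347,-.086,.182]])[0],1))
for n in ['beaker_centre','tape_centre','petri_centre']:
  for r in env.spot_point(q,n)[:2]: print(n,round(r['p'],2),np.round(r['position'],1))
a,b=cv2.imread('pics/scene0.png').astype(int),cv2.imread('pics/s14.png').astype(int)
for n,(x,y) in dict(beaker=(282,183),tape=(211,255),petri=(238,296)).items(): print(n,abs(a-b)[y-20:y+20,x-22:x+22].mean().round(1))
print(env.sense()['time'],env.sign_off())
```

```text
cover_centre 0.66 [336.9 169.9] [ 0.4378 -0.0938] (324, 158, 27, 23) sil [17.2 29.6] [23.1 27.2]
beaker_centre 0.7 [281.8 182.6]
tape_centre 0.9 [212.8 256.6]
beaker 5.6
tape 5.3
petri 6.1
the job is handed in; nothing more can be done
33.1 None
```

I built the stack on the base in the order asked: pan, fine sieve, coarse sieve, then cover. I handed the job in at 33.1 s, with the gripper clear and touching nothing.

**Seating:** Each part was pressed down with about 7–14 N. It stopped within 1 mm of the height calculated for full seating. The wrist camera showed every part centred within about 1 mm, at an apparent size that fits the seated height.

**Bystanders:** In the scene camera, the detected beaker and tape positions were within about 2 px of the start. The image patches at all three bystanders had changed little. The petri dish was not detected in the final pictures, so for it I rely on that patch comparison.

**Problems and weak checks:**
- Early on, joint 6 reached its range limit, which left the tool tilted by about 2°. I removed the tilt and re-aimed the tool before picking up the fine sieve.
- I had used up the picture limit, so I did not view the finished stack. The last checks are numbers only.
- The scene-camera estimate of the cover's position was 3–8 mm off from the wrist camera's. I discounted it because its outline model leaves out the knob, so the fit was poor. The network's cover-point check in that view found nothing.

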